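Return the colour-coded milk pitchers to their discs

TASK

To keep the different milks apart, stand each of the four coloured milk pitchers upright on the counter disc of its own colour, inside the white ring, and let go of it. Some pitchers were left on the wrong disc, so clear a disc before you fill it. Never tip a pitcher over, and leave the white cup and the tamper where they stand.

Things in the scene. Friction and masses are not known exactly. Their poses are not given: they have to be found in the camera images.
- red_pitcher_center (a point): the small red milk pitcher, loose, an open straight-sided steel cup coated red: 56 mm diameter up to 48 mm height, narrowing to 51 mm at the rim, 70 mm tall, 3 mm wall, about 110 to 230 g. The point is its centre, on its axis 35 mm above its underside; z up. A bare steel loop handle stands out along its +x to 53 mm from the axis (7 mm thick, 10 to 60 mm high); a small lip at -x. It is gripped across the body along its y, clear of the handle.
- yellow_pitcher_center (a point): the small yellow milk pitcher, loose, an open straight-sided steel cup coated yellow: 56 mm diameter up to 48 mm height, narrowing to 51 mm at the rim, 70 mm tall, 3 mm wall, about 110 to 230 g. The point is its centre, on its axis 35 mm above its underside; z up. A bare steel loop handle stands out along its +x to 53 mm from the axis (7 mm thick, 10 to 60 mm high); a small lip at -x. It is gripped across the body along its y, clear of the handle.
- blue_pitcher_center (a point): the small blue milk pitcher, loose, an open straight-sided steel cup coated blue: 56 mm diameter up to 48 mm height, narrowing to 51 mm at the rim, 70 mm tall, 3 mm wall, about 110 to 230 g. The point is its centre, on its axis 35 mm above its underside; z up. A bare steel loop handle stands out along its +x to 53 mm from the axis (7 mm thick, 10 to 60 mm high); a small lip at -x. It is gripped across the body along its y, clear of the handle.
- green_pitcher_center (a point): the small green milk pitcher, loose, an open straight-sided steel cup coated green: 56 mm diameter up to 48 mm height, narrowing to 51 mm at the rim, 70 mm tall, 3 mm wall, about 110 to 230 g. The point is its centre, on its axis 35 mm above its underside; z up. A bare steel loop handle stands out along its +x to 53 mm from the axis (7 mm thick, 10 to 60 mm high); a small lip at -x. It is gripped across the body along its y, clear of the handle.
- red_disc: flat red vinyl disc stuck to the counter, 104 mm diameter, 1 mm thin (pitchers on it stand at counter height, z = 0), with a white ring outline of 84 mm outer diameter drawn on it. Origin at its centre on the counter. Fixed during a run. A pitcher of another colour may stand on it at the start.
- yellow_disc: flat yellow vinyl disc stuck to the counter, 104 mm diameter, 1 mm thin (pitchers on it stand at counter height, z = 0), with a white ring outline of 84 mm outer diameter drawn on it. Origin at its centre on the counter. Fixed during a run. A pitcher of another colour may stand on it at the start.
- blue_disc: flat blue vinyl disc stuck to the counter, 104 mm diameter, 1 mm thin (pitchers on it stand at counter height, z = 0), with a white ring outline of 84 mm outer diameter drawn on it. Origin at its centre on the counter. Fixed during a run. A pitcher of another colour may stand on it at the start.
- green_disc: flat green vinyl disc stuck to the counter, 104 mm diameter, 1 mm thin (pitchers on it stand at counter height, z = 0), with a white ring outline of 84 mm outer diameter drawn on it. Origin at its centre on the counter. Fixed during a run. A pitcher of another colour may stand on it at the start.
- cup_center (a point): bystander: loose white porcelain cup without handle, 68 mm diameter at the rim, 44 mm at the foot, 65 mm tall; the point is its centre, 32.5 mm above its underside. Stays where it is.
- tamper_center (a point): bystander: loose coffee tamper standing upright, steel foot 58 mm diameter and 20 mm high, black handle 32 mm diameter, 82 mm tall; the point is on its axis 41 mm above its underside. Stays where it is.
Not all that is in view belongs to the job. Several things look just like the part that bears red_pitcher_center: the one meant starts farthest to the robot's left.

How it is judged:
By the outcome, as a careful person would: the job done as asked, in the order asked, and still so for the second after the job is handed in, with the robot touching nothing.
It also fails if it takes over 115 s, if anything falls off the work surface, if the arm or the gripper's body presses on something with over 40 N, if the wrist force passes 120 N, or if a joint passes its speed limit or range.

ROBOT

A 6-joint arm with a two-finger parallel gripper is mounted at the origin on the work surface. World frame = base frame: x ahead of the robot, y to its left, z up, the work surface at z = 0. Lengths are in m, angles in rad, forces in N, time in s.
With the tool pointing down it reaches from about 0.35 to 0.775 m from the base axis. Payload 7.3 kg.
Tool frame: the origin (TCP) lies at the very end of the fingers, on their centre line; the grasp point (between the pads) lies 19 mm behind it; z points along the fingers, x is the direction in which the jaws open and shut, and the axes are right-handed (so a half turn about z gives the same grasp; the last joint's range is limited). The gripper opens to 92 mm and grips with 3 to 60 N. Pads are 19 mm wide; open, the fingers measure 130 mm over their backs; the gripper's body (75 mm by 190 mm) begins 47 mm behind the grasp point.
Start: joints at [-1.42, 0.342, 1.524, -0, 1.275, -0.146], TCP at [0.154, -0.502, 0.227] pointing down, gripper open.
Joint ranges: [-2.53, 2.53], [-0.77, 2.02], [0.04, 2.7], [-1, 4.14], [0.28, 2.66], [-3.11, 3.11]. Speed limits (rad/s): [2.57, 2.57, 3.14, 3.14, 3.14, 3.14].

INTERFACE

Orientations are given as [roll, pitch, yaw] about the fixed x, y, z axes, in that order (R = Rz(yaw) Ry(pitch) Rx(roll)).
In Python, from cell import robot, read_camera, nets gives the robot as it stands. The module is installed in compiled form; this text tells all that it offers.
- The arm moves only by the tool carry_out, never from a script. Its arguments are lists of equal length, an entry for each row: "translation": the shift along the tool's x, y, z in m, a list of three; "turn": the turn, a rotation vector about the tool's x, y, z in rad, a list of three; "gripper": the gripper's target within -1 to 1 (shut at 1, half-way at 0, fully open at -1). A call has 1 to 10 rows; each row shifts and turns the commanded pose from where the row before left it, along the tool's axes as they then stand; what a row does not reach is not made up. A row lasts 1/10 s, in which the tool goes at most 50 mm and 8.59 degrees, less where a joint would pass 70% of its speed; a pose out of reach is approached as far as the arm can. A call with a gripper value outside its range is refused whole. The fingers move at their own pace and stop on an object; "squeeze" is the grip in N (left out, the last holds). Time passes only in rows, so rows that do not move let the fingers close. It gives the time, the measured TCP pose, the force and the opening at its end, in the units of the state.
- robot.observe(): the state, without advancing time (a new reading comes with each control period).
- read_camera(name): name is "side" or "top" or "wrist"; returns a dict with "img" (384x512x3 uint8, red, green, blue), "fx", "fy", "cx", "cy" (pixels), "distortion" ([k1, k2, p1, p2, k3] as OpenCV has them; the pictures are not rectified), "world_from_camera" (4x4, takes a point from camera to world coordinates). Camera axes: x right, y down, z forward; pixel columns grow to the right and rows downward; lengths in m; the calibration is good to about 2 mm. A picture is of the moment at which its call begins. There is no depth.
- robot.hand_in(): hands the job in, once; it reports no verdict.
Trained networks look in a picture, given as the dict that the camera call returned (one of the last four; its "shot" number tells which), for a name from the list of things; names that differ only in an ending like _2 or _b are one class to them, and where a whole thing is asked for, a point or a joint stands for the part that bears it (a point fixed in the world has none). Each returns a list of dicts, best first, with "score" (0 to 1); they miss things now and then, are a little off and sometimes report something else, mostly with a low value. They report only what shows in the picture. A call takes as long as a camera call. They do not tell look-alikes from the thing itself.
- nets.regions_of(picture, name): "region" (384x512 bool, what is visible of it) and "pixel" ([column, row] in pixels, amid what is visible of it).
- nets.tip_of(picture, name): "pixel" ([column, row] in pixels: a listed point, or the origin of a listed thing).
The state is a dict: "time": time; "qpos": joint angles; "qvel": joint speeds; "joint_efforts": joint torques, N m; "tool_pos": TCP position; "tool_rot": TCP orientation; "contact_force": force on the tool from outside, world axes, zero at the start; "torque": the same for the moment, N m; "opening": finger opening in m.
Only numpy, scipy, OpenCV 4.12 (cv2) and the standard library are available. Lean on these libraries where they do the work, as an engineer would, in place of code of your own. Each camera call takes 0.05 s, during which the arm holds its last target. There are 200 camera calls.

## Working session

There is one attempt and no reset: what is moved stays moved. The work goes in short steps, Python scripts to look and compute and a tool call to move; the robot and the scene stay as the last step left them, time stands still between calls to the robot, and variables do not carry over. Pictures are saved under pics/ and viewed, about 12 in all and at most 16, crops included, and the job is handed in when it is done.

Besides the shell and the picture viewer there is one more tool, called after "Emit:" as a command line: name --argument value ..., lists and objects as JSON in quotes. carry_out: Moves the arm, as the interface text tells. Its arguments: {"type":"object","properties":{"translation":{"type":"array","items":{"type":"array","items":{"type":"number"}}},"turn":{"type":"array","items":{"type":"array","items":{"type":"number"}}},"gripper":{"type":"array","items":{"type":"number"}},"squeeze":{"type":"number"}},"required":["translation","turn","gripper"]}

```bash
mkdir -p pics
cat > h.py <<'E'
import numpy as np, cv2
from cell import robot, read_camera, nets
def ray(p,px):
    K=np.array([[p["fx"],0,p["cx"]],[0,p["fy"],p["cy"]],[0,0,1]])
    u=cv2.undistortPoints(np.array([[px]],float),K,np.array(p["distortion"]))[0,0]
    T=np.array(p["world_from_camera"]); return T[:3,3],T[:3,:3]@np.array([u[0],u[1],1])
def at(p,px,z):
    o,d=ray(p,px); return (o+d*(z-o[2])/d[2])[:2].round(4)
def tri(p1,a,p2,b):
    o,d=ray(p1,a);q,e=ray(p2,b)
    s=np.linalg.lstsq(np.stack([d,-e],1),q-o,rcond=None)[0]
    A,B=o+d*s[0],q+e*s[1]; return ((A+B)/2).round(4),np.linalg.norm(A-B).round(4)
def save(p,n): cv2.imwrite(f"pics/{n}.png",p["img"][:,:,::-1])
N=["red_pitcher_center","yellow_pitcher_center","blue_pitcher_center","green_pitcher_center","red_disc","yellow_disc","blue_disc","green_disc","cup_center","tamper_center"]
Z=dict(cup_center=.0325,tamper_center=.041)
E
python3 - <<'E'
from h import *
t=read_camera("top");s=read_camera("side");save(t,"t0");save(s,"s0")
print({k:np.array(v).round(3).tolist() for k,v in robot.observe().items()})
for c,p in(("top",t),("side",s)):
  print(c,np.array(p["world_from_camera"])[:3,3].round(3))
  for n in N:
    z=Z.get(n,.035 if "pitcher" in n else 0)
    print(n,[(np.round(d["pixel"]).tolist(),round(d["score"],2),at(p,d["pixel"],z).tolist()) for d in nets.tip_of(p,n)])
E
```

```text
{'time': 0.1, 'qpos': [-1.42, 0.343, 1.525, -0.0, 1.275, -0.146], 'qvel': [0.0, -0.003, -0.003, 0.0, 0.0, -0.0], 'joint_efforts': [0.001, -43.2, -24.469, 0.072, 0.053, -0.0], 'tool_pos': [0.154, -0.502, 0.226], 'tool_rot': [-3.141, 0.001, -1.274], 'contact_force': [-0.592, 0.672, -0.074], 'torque': [-0.024, 0.007, 0.033], 'opening': 0.092}
top [0.344 0.012 1.103]
red_pitcher_center [([134.0, 272.0], 0.93, [0.4245, 0.2655]), ([173.0, 310.0], 0.84, [0.3371, 0.1789]), ([207.0, 104.0], 0.79, [0.8159, 0.0857])]
yellow_pitcher_center [([384.0, 253.0], 0.69, [0.4356, -0.2999])]
blue_pitcher_center [([280.0, 182.0], 0.73, [0.6132, -0.0752]), ([217.0, 254.0], 0.62, [0.4548, 0.0779])]
green_pitcher_center [([198.0, 185.0], 0.87, [0.6155, 0.1153])]
red_disc [([280.0, 182.0], 0.76, [0.6228, -0.0774])]
yellow_disc [([205.0, 184.0], 0.97, [0.6269, 0.1011])]
blue_disc [([136.0, 199.0], 0.65, [0.6, 0.2658])]
green_disc [([361.0, 183.0], 0.63, [0.6074, -0.2721])]
cup_center [([219.0, 255.0], 0.56, [0.4528, 0.0732])]
tamper_center []
side [0.38  0.791 1.032]
red_pitcher_center [([294.0, 293.0], 0.94, 
[... 172 characters left out ...]
_pitcher_center [([252.0, 166.0], 0.74, [0.6134, -0.0825])]
green_pitcher_center [([226.0, 222.0], 0.97, [0.627, 0.1139]), ([269.0, 128.0], 0.46, [0.6047, -0.2416])]
red_disc [([251.0, 178.0], 0.76, [0.6116, -0.0698])]
yellow_disc [([230.0, 226.0], 0.77, [0.6234, 0.1022]), ([249.0, 178.0], 0.26, [0.6179, -0.0708])]
blue_disc [([221.0, 286.0], 0.85, [0.5945, 0.2713])]
green_disc [([270.0, 125.0], 0.69, [0.613, -0.2924]), ([220.0, 286.0], 0.25, [0.5959, 0.2731])]
cup_center [([297.0, 226.0], 0.56, [0.4545, 0.08]), ([294.0, 296.0], 0.51, [0.422, 0.2693])]
tamper_center [([314.0, 173.0], 0.65, [0.4435, -0.0974]), ([293.0, 295.0], 0.35, [0.4235, 0.2727]), ([227.0, 228.0], 0.26, [0.6178, 0.1368])]
```

View pics/t0.png

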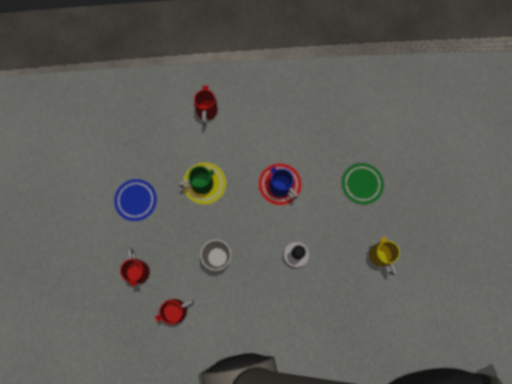

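View pics/s0.png

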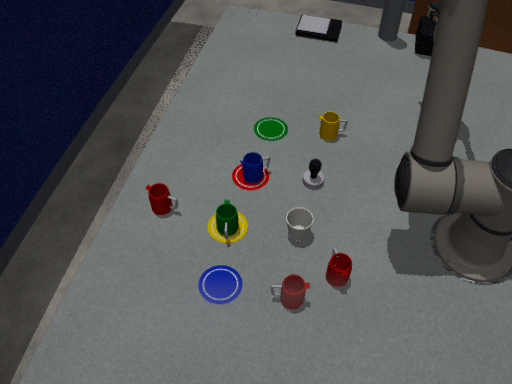

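Top view: the red candidates are at (134,272), (173,310) and (207,104). They have y≈0.265, 0.18 and 0.086, so (134,272) is farthest to the robot's left (+y) and fits the description. Green stands on the yellow disc (205,184) and blue on the red disc (280,182). Yellow is free at (385,253), and the blue and green discs are empty. The side view agrees.

Next I'll take one enlarged crop montage to confirm the red pitcher and read the handle directions.

Run:
```python
from h import *
t=read_camera("top")
C=[(134,270),(173,310),(384,255),(283,183),(200,182)]
tiles=[]
for u,v in C:
    k=cv2.resize(t["img"][v-24:v+25,u-24:u+25,::-1],(260,260),interpolation=cv2.INTER_CUBIC); tiles.append(k)
tiles.append(np.zeros_like(tiles[0]))
cv2.imwrite("pics/crop.png",np.vstack([np.hstack(tiles[:3]),np.hstack(tiles[3:])]))
s=read_camera("side")
for n in N[:4]:
    a=nets.regions_of(t,n)[0];b=nets.tip_of(t,n)[0]["pixel"];c=nets.tip_of(s,n)[0]["pixel"]
    print(n,np.round(b,1),a["score"],tri(t,b,s,c))
for n in N[4:8]:
    m=nets.regions_of(t,n); print(n,[(np.round(r["pixel"],1),r["region"].sum(),round(r["score"],2)) for r in m])
    b=nets.tip_of(t,n)[0]["pixel"];c=nets.tip_of(s,n)[0]["pixel"];print(tri(t,b,s,c))
    # white+colour ellipse outline from region
    r=m[0]["region"].astype(np.uint8); cs=max(cv2.findContours(r,0,1)[0],key=cv2.contourArea); e=cv2.minEnclosingCircle(cs); print(e, at(t,e[0],0))
```

```text
red_pitcher_center [135.1 270.3] 0.95 (array([0.5454, 0.2528, 0.3256]), np.float64(0.3004))
yellow_pitcher_center [381.6 253.1] 0.87 (array([ 0.4329, -0.2861,  0.0597]), np.float64(0.0002))
blue_pitcher_center [280.2 181.8] 0.84 (array([ 0.6164, -0.0765,  0.0316]), np.float64(0.0045))
green_pitcher_center [198.7 183. ] 0.56 (array([0.6187, 0.1109, 0.0496]), np.float64(0.0028))
red_disc [(array([269.5, 183.1]), np.int64(758), 0.74)]
(array([ 0.6153, -0.0734, -0.0019]), np.float64(0.0026))
((279.63079833984375, 184.35838317871094), 21.33154296875) [ 0.6158 -0.0772]
yellow_disc [(array([213.7, 191.5]), np.int64(797), 0.64), (array([295.2, 255.1]), np.int64(504), 0.25)]
(array([ 0.6298,  0.0998, -0.0227]), np.float64(0.0111))
((204.910888671875, 183.53465270996094), 21.635848999023438) [0.628  0.1008]
blue_disc [(array([135.9, 199.7]), np.int64(1471), 0.87)]
(array([ 0.5967,  0.2678, -0.0043]), np.float64(0.0004))
((135.39016723632812, 199.9248504638672), 22.33029556274414) [0.5974 0.268 ]
green_disc [(array([361., 183.]), np.int64(1470), 0.9)]
(array([ 0.6036, -0.2595,  0.031 ]), np.float64(0.0023))
((362.75238037109375, 183.05641174316406), 22.332454681396484) [ 0.6077 -0.2769]
```

View pics/crop.png

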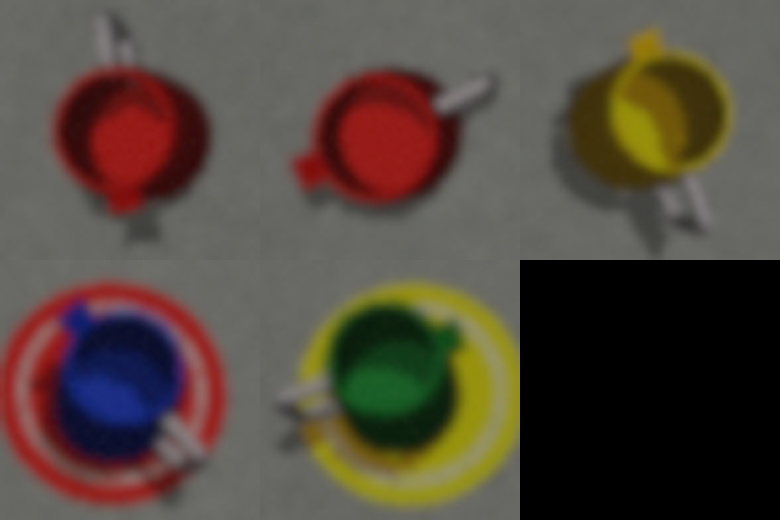

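Run:
```python
from h import *
t=read_camera("top")
D=dict(red=((131.7,270.5),(129.6,249.8),(133.6,284.6)),yellow=((388.5,251.9),(394.3,272.8),(383.7,238.2)),blue=((281.8,180.1),(297.6,195.8),(273.1,170.3)),green=((200.1,177),(179.8,184.4),(212.2,172.7)))
for k,(c,h,l) in D.items():
    c=at(t,c,.07);h=at(t,h,.06);l=at(t,l,.07);f=lambda v:np.degrees(np.arctan2(v[1],v[0])).round(1)
    print(k,c,"handle",f(h-c),"lip+180",f(c-l),"h-l",f(h-l))
print(at(t,(280.5,184.4),0),at(t,(204.6,183.4),0))
```

```text
red [0.4253 0.2611] handle 8.2 lip+180 7.1 h-l 7.8
yellow [ 0.4335 -0.2987] handle -166.8 lip+180 -166.8 h-l -166.8
blue [ 0.608  -0.0771] handle -136.7 lip+180 -143.2 h-l -139.1
green [0.6257 0.1054] handle 104.1 lip+180 106.9 h-l 105.1
[ 0.6156 -0.0793] [0.6284 0.1015]
```

```bash
cat >> h.py <<'E'
def go(x,y,z,yaw):
    o=robot.observe(); from scipy.spatial.transform import Rotation as R
    M=R.from_euler("xyz",o["tool_rot"]); T=R.from_euler("xyz",[np.pi,0,np.radians(yaw)])
    w=(M.inv()*T).as_rotvec()
    print("t",round(o["time"],2),"pos",np.round(o["tool_pos"],4),"yaw",np.degrees(o["tool_rot"][2]).round(1),"open",round(o["opening"],4),"F",np.round(o["contact_force"],1))
    d=np.array([x,y,z])-o["tool_pos"]; print("now-frame",M.inv().apply(d).round(4),"after-turn frame",T.inv().apply(d).round(4),"turn",w.round(3))
E
python3 -c "
from h import *
go(.6257,.1054,.2,15)"
```

```text
t 2.45 pos [ 0.1536 -0.5021  0.2268] yaw -73.0 open 0.0918 F [-0.3 -0.1 -0.2]
now-frame [-0.4428 -0.6292  0.0267] after-turn frame [ 0.6133 -0.4646  0.0268] turn [ 0.    -0.    -1.536]
```

Emit:
carry_out --translation '[[0, 0, 0], [0, 0, 0], [0, 0, 0], [0, 0, 0], [0, 0, 0], [0, 0, 0], [0, 0, 0], [0, 0, 0], [0, 0, 0], [0, 0, 0]]' --turn '[[0, 0, -0.149], [0, 0, -0.149], [0, 0, -0.149], [0, 0, -0.149], [0, 0, -0.149], [0, 0, -0.149], [0, 0, -0.149], [0, 0, -0.149], [0, 0, -0.149], [0, 0, -0.149]]' --gripper '[-1, -1, -1, -1, -1, -1, -1, -1, -1, -1]' --squeeze 20

```text
time: 3.45
tool_pos: [0.1536, -0.5021, 0.2267]
tool_rot: [3.141, -0.0, 0.222]
contact_force: [0.6, -1.1, -0.2]
opening: 0.0917
```

```bash
python3 -c "
from h import *
go(.6257,.1054,.2,15)"
```

```text
t 3.45 pos [ 0.1536 -0.5021  0.2267] yaw 12.7 open 0.0917 F [ 0.6 -1.1 -0.2]
now-frame [ 0.5944 -0.4885  0.0267] after-turn frame [ 0.6133 -0.4646  0.0267] turn [ 0.   -0.   -0.04]
```

Emit:
carry_out --translation '[[0, 0, 0], [0.034, -0.026, 0.0015], [0.034, -0.026, 0.0015], [0.034, -0.026, 0.0015], [0.034, -0.026, 0.0015], [0.034, -0.026, 0.0015], [0.034, -0.026, 0.0015], [0.034, -0.026, 0.0015], [0.034, -0.026, 0.0015], [0.034, -0.026, 0.0015]]' --turn '[[0, 0, -0.04], [0, 0, 0], [0, 0, 0], [0, 0, 0], [0, 0, 0], [0, 0, 0], [0, 0, 0], [0, 0, 0], [0, 0, 0], [0, 0, 0]]' --gripper '[-1, -1, -1, -1, -1, -1, -1, -1, -1, -1]'

```text
time: 4.45
tool_pos: [0.3912, -0.1967, 0.2134]
tool_rot: [3.141, -0.0, 0.256]
contact_force: [0.5, -1.3, -0.4]
opening: 0.0918
```

Emit:
carry_out --translation '[[0.034, -0.026, 0.0015], [0.034, -0.026, 0.0015], [0.034, -0.026, 0.0015], [0.034, -0.026, 0.0015], [0.034, -0.026, 0.0015], [0.034, -0.026, 0.0015], [0.034, -0.025, 0.0015], [0.034, -0.025, 0.0015], [0.034, -0.024, 0.0015], [0, 0, 0]]' --turn '[[0, 0, 0], [0, 0, 0], [0, 0, 0], [0, 0, 0], [0, 0, 0], [0, 0, 0], [0, 0, 0], [0, 0, 0], [0, 0, 0], [0, 0, 0]]' --gripper '[-1, -1, -1, -1, -1, -1, -1, -1, -1, -1]'

```text
time: 5.45
tool_pos: [0.6299, 0.1059, 0.1983]
tool_rot: [-3.14, -0.0, 0.26]
contact_force: [-0.1, -0.9, -0.2]
opening: 0.0916
```

```bash
cat >> h.py <<'E'
def look(n,name):
    w=read_camera("wrist");save(w,n)
    print([(np.round(d["pixel"]).tolist(),round(d["score"],2),at(w,d["pixel"],.035).tolist()) for d in nets.tip_of(w,name)])
E
python3 -c "
from h import *
look('w1','green_pitcher_center')
go(.6257,.1054,.017,15)"
```

```text
[([248.0, 176.0], 0.85, [0.6265, 0.1053]), ([217.0, 286.0], 0.5, [0.624, -0.0568])]
t 5.55 pos [0.628  0.1025 0.1988] yaw 14.8 open 0.0915 F [-0.2 -0.2 -0.3]
now-frame [-0.0012 -0.0034  0.1818] after-turn frame [-0.0015 -0.0034  0.1818] turn [ 0.     0.001 -0.004]
```

View pics/w1.png

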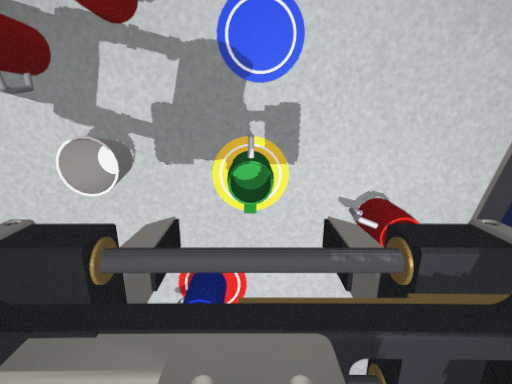

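Wrist view: green is at (250,178) with its handle straight up, square to the jaws. The wrist estimate (0.6265, 0.1053) agrees with the top view, so I'll descend and grip.

Emit:
carry_out --translation '[[-0.001, -0.003, 0.02], [0, 0, 0.03], [0, 0, 0.03], [0, 0, 0.03], [0, 0, 0.03], [0, 0, 0.02], [0, 0, 0.015], [0, 0, 0.006], [0, 0, 0], [0, 0, 0]]' --turn '[[0, 0, 0], [0, 0, 0], [0, 0, 0], [0, 0, 0], [0, 0, 0], [0, 0, 0], [0, 0, 0], [0, 0, 0], [0, 0, 0], [0, 0, 0]]' --gripper '[-1, -1, -1, -1, -1, -1, -1, -1, -1, 0.1]'

```text
time: 6.55
tool_pos: [0.6271, 0.1042, 0.0199]
tool_rot: [3.141, -0.002, 0.256]
contact_force: [0.6, 0.2, -0.2]
opening: 0.0875
```

Emit:
carry_out --translation '[[0, 0, 0], [0, 0, 0], [0, 0, 0], [0, 0, 0], [0, 0, 0], [0, 0, 0], [0, 0, 0], [0, 0, 0]]' --turn '[[0, 0, 0], [0, 0, 0], [0, 0, 0], [0, 0, 0], [0, 0, 0], [0, 0, 0], [0, 0, 0], [0, 0, 0]]' --gripper '[1, 1, 1, 1, 1, 1, 1, 1]'

```text
time: 7.35
tool_pos: [0.627, 0.1045, 0.0192]
tool_rot: [3.141, -0.001, 0.256]
contact_force: [0.6, 0.6, 4.2]
opening: 0.0564
```

```bash
python3 -c "
from h import *
go(.6075,-.276,.13,15)"
```

```text
t 7.35 pos [0.627  0.1045 0.0192] yaw 14.7 open 0.0564 F [0.6 0.6 4.2]
now-frame [-0.115   0.3632 -0.1109] after-turn frame [-0.1173  0.3625 -0.1108] turn [ 0.    -0.001 -0.006]
```

Emit:
carry_out --translation '[[0, 0, -0.01], [0, 0, -0.02], [0, 0, -0.025], [0, 0, -0.025], [0, 0, -0.02], [0, 0, -0.01], [0, 0, 0], [-0.004, 0.013, 0], [-0.008, 0.025, 0], [-0.008, 0.026, 0]]' --turn '[[0, 0, 0], [0, 0, 0], [0, 0, 0], [0, 0, 0], [0, 0, 0], [0, 0, 0], [0, 0, 0], [0, 0, 0], [0, 0, 0], [0, 0, 0]]' --gripper '[1, 1, 1, 1, 1, 1, 1, 1, 1, 1]'

```text
time: 8.35
tool_pos: [0.622, 0.0363, 0.1268]
tool_rot: [-3.141, 0.003, 0.257]
contact_force: [0.3, 0.0, -2.2]
opening: 0.0562
```

Emit:
carry_out --translation '[[-0.011, 0.034, 0], [-0.011, 0.034, 0], [-0.011, 0.034, 0], [-0.011, 0.034, 0], [-0.011, 0.034, 0], [-0.011, 0.034, 0], [-0.011, 0.034, 0], [-0.011, 0.034, 0], [-0.006, 0.02, 0], [0, 0, 0]]' --turn '[[0, 0, 0], [0, 0, 0], [0, 0, 0], [0, 0, 0], [0, 0, 0], [0, 0, 0], [0, 0, 0], [0, 0, 0], [0, 0, 0], [0, 0, 0]]' --gripper '[1, 1, 1, 1, 1, 1, 1, 1, 1, 1]'

```text
time: 9.35
tool_pos: [0.6049, -0.2721, 0.1271]
tool_rot: [-3.141, 0.002, 0.252]
contact_force: [-0.3, 0.7, -1.2]
opening: 0.0563
```

Run:
```python
from h import *
w=read_camera("wrist");save(w,"w2");t=read_camera("top")
for n,p in (("w",w),("t",t)):
  for k in N[4:8]:
    print(n,k,[(np.round(d["pixel"]).tolist(),round(d["score"],2),at(p,d["pixel"],0).tolist()) for d in nets.tip_of(p,k)][:2])
go(.6075,-.276,.0195,15)
```

```text
w red_disc []
w yellow_disc []
w blue_disc []
w green_disc [([252.0, 189.0], 0.67, [0.6068, -0.2777])]
t red_disc [([278.0, 186.0], 0.79, [0.6128, -0.0719])]
t yellow_disc [([206.0, 181.0], 0.77, [0.6344, 0.0984])]
t blue_disc [([135.0, 200.0], 0.65, [0.5985, 0.2697])]
t green_disc [([360.0, 183.0], 0.76, [0.6087, -0.2708])]
t 9.85 pos [ 0.6065 -0.2681  0.1289] yaw 14.7 open 0.0564 F [ 0.4  0.2 -1. ]
now-frame [-0.0011  0.0079  0.1094] after-turn frame [-0.0011  0.0079  0.1094] turn [ 0.    -0.    -0.005]
```

View pics/w2.png

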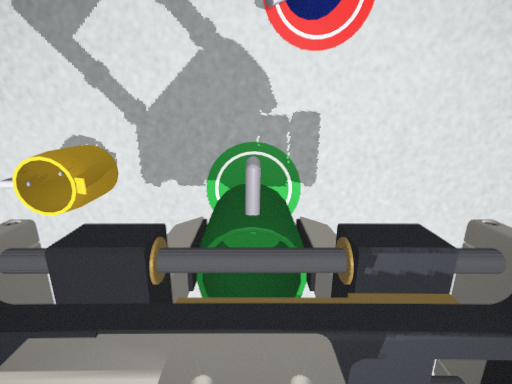

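Green is held upright with its handle up at (253,185), and the green disc shows ahead at (253,188). The wrist estimate agrees with the top view, so I'll set it down.

Emit:
carry_out --translation '[[-0.001, 0.005, 0.01], [-0.001, 0.004, 0.02], [0, 0, 0.02], [0, 0, 0.02], [0, 0, 0.02], [0, 0, 0.01], [0, 0, 0.006], [0, 0, 0.002], [0, 0, 0.001], [0, 0, 0]]' --turn '[[0, 0, 0], [0, 0, 0], [0, 0, 0], [0, 0, 0], [0, 0, 0], [0, 0, 0], [0, 0, 0], [0, 0, 0], [0, 0, 0], [0, 0, 0]]' --gripper '[1, 1, 1, 1, 1, 1, 1, 1, 1, 1]'

```text
time: 10.85
tool_pos: [0.6071, -0.2783, 0.0205]
tool_rot: [3.14, -0.001, 0.256]
contact_force: [0.4, 0.2, -1.3]
opening: 0.0562
```

```bash
python3 -c "
from h import *
go(.607,-.277,.0192,15)"
```

```text
t 10.85 pos [ 0.6071 -0.2783  0.0205] yaw 14.7 open 0.0562 F [ 0.4  0.2 -1.3]
now-frame [ 0.0003 -0.0013  0.0013] after-turn frame [ 0.0003 -0.0013  0.0013] turn [ 0.001 -0.001 -0.006]
```

Emit:
carry_out --translation '[[0, 0, 0.0008], [0, 0, 0.0006], [0, 0, 0], [0, 0, 0], [0, 0, 0], [0, 0, 0], [0, 0, 0], [0, 0, 0], [0, 0, 0], [0, 0, -0.01]]' --turn '[[0, 0, 0], [0, 0, 0], [0, 0, 0], [0, 0, 0], [0, 0, 0], [0, 0, 0], [0, 0, 0], [0, 0, 0], [0, 0, 0], [0, 0, 0]]' --gripper '[1, 1, 1, 0, -0.5, -1, -1, -1, -1, -1]'

```text
time: 11.85
tool_pos: [0.6057, -0.2775, 0.0271]
tool_rot: [-3.139, 0.002, 0.256]
contact_force: [-0.2, 0.4, 0.3]
opening: 0.0915
```

Emit:
carry_out --translation '[[0, 0, -0.02], [0, 0, -0.03], [0, 0, -0.04], [0, 0, -0.04], [0, 0, -0.03], [0, 0, -0.01], [0, 0, 0]]' --turn '[[0, 0, 0], [0, 0, 0], [0, 0, 0], [0, 0, 0], [0, 0, 0], [0, 0, 0], [0, 0, 0]]' --gripper '[-1, -1, -1, -1, -1, -1, -1]'

```text
time: 12.55
tool_pos: [0.6072, -0.2783, 0.2004]
tool_rot: [3.139, -0.003, 0.256]
contact_force: [-0.4, -0.1, -0.5]
opening: 0.0917
```

```bash
python3 -c "
from h import *
look('w3','green_pitcher_center')
go(.608,-.0771,.2,-50)"
```

```text
[([251.0, 175.0], 0.87, [0.607, -0.2772])]
t 12.65 pos [ 0.606  -0.2777  0.1968] yaw 14.7 open 0.092 F [-0.4  0.5 -1. ]
now-frame [ 0.0527 -0.1935 -0.0029] after-turn frame [-0.1524 -0.1305 -0.0032] turn [-1.000e-03  2.000e-03  1.129e+00]
```

Emit:
carry_out --translation '[[0, 0, 0], [0, 0, 0], [0, 0, 0], [0, 0, 0], [0, 0, 0], [0, 0, 0], [0, 0, 0], [0, 0, 0], [-0.02, -0.017, 0], [-0.03, -0.026, 0]]' --turn '[[0, 0, 0.141], [0, 0, 0.141], [0, 0, 0.141], [0, 0, 0.141], [0, 0, 0.141], [0, 0, 0.141], [0, 0, 0.141], [0, 0, 0.141], [0, 0, 0], [0, 0, 0]]' --gripper '[-1, -1, -1, -1, -1, -1, -1, -1, -1, -1]'

```text
time: 13.65
tool_pos: [0.6061, -0.213, 0.1952]
tool_rot: [3.139, 0.004, -0.876]
contact_force: [0.8, -0.0, 0.7]
opening: 0.0918
```

Emit:
carry_out --translation '[[-0.03, -0.026, 0], [-0.03, -0.026, 0], [-0.03, -0.026, 0], [-0.012, -0.009, 0], [0, 0, 0], [0, 0, 0]]' --turn '[[0, 0, 0], [0, 0, 0], [0, 0, 0], [0, 0, 0], [0, 0, 0], [0, 0, 0]]' --gripper '[-1, -1, -1, -1, -1, -1]'

```text
time: 14.25
tool_pos: [0.6081, -0.0789, 0.1973]
tool_rot: [3.14, 0.001, -0.872]
contact_force: [0.2, 0.5, -0.4]
opening: 0.092
```

```bash
python3 -c "
from h import *
look('w4','blue_pitcher_center')
go(.608,-.0771,.019,-50)"
```

```text
[([254.0, 176.0], 0.86, [0.6099, -0.0815])]
t 14.35 pos [ 0.6082 -0.0798  0.1977] yaw -50.1 open 0.0918 F [-0.3  0.8  0.1]
now-frame [-0.0022 -0.0017  0.1787] after-turn frame [-0.0022 -0.0015  0.1787] turn [ 0.001  0.    -0.001]
```

View pics/w4.png

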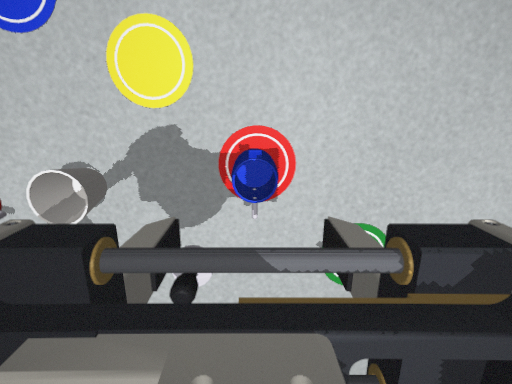

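Wrist view: blue is centred at (255,176) with its handle straight down at (254,210), square to the jaws. Descend and grip.

Emit:
carry_out --translation '[[0, 0, 0.02], [0, 0, 0.03], [0, 0, 0.03], [0, 0, 0.03], [0, 0, 0.03], [0, 0, 0.02], [0, 0, 0.014], [0, 0, 0.005], [0, 0, 0], [0, 0, 0]]' --turn '[[0, 0, 0], [0, 0, 0], [0, 0, 0], [0, 0, 0], [0, 0, 0], [0, 0, 0], [0, 0, 0], [0, 0, 0], [0, 0, 0], [0, 0, 0]]' --gripper '[-1, -1, -1, -1, -1, -1, -1, -1, -1, 0.1]'

```text
time: 15.35
tool_pos: [0.6091, -0.0786, 0.0203]
tool_rot: [-3.141, -0.002, -0.872]
contact_force: [-0.4, -0.0, 0.3]
opening: 0.0874
```

Emit:
carry_out --translation '[[0, 0, 0], [0, 0, 0], [0, 0, 0], [0, 0, 0], [0, 0, 0], [0, 0, 0], [0, 0, 0], [0, 0, 0]]' --turn '[[0, 0, 0], [0, 0, 0], [0, 0, 0], [0, 0, 0], [0, 0, 0], [0, 0, 0], [0, 0, 0], [0, 0, 0]]' --gripper '[1, 1, 1, 1, 1, 1, 1, 1]'

```text
time: 16.15
tool_pos: [0.609, -0.0783, 0.0199]
tool_rot: [-3.141, -0.001, -0.872]
contact_force: [0.9, -1.1, 4.8]
opening: 0.0565
```

Emit:
carry_out --translation '[[0, 0, -0.01], [0, 0, -0.02], [0, 0, -0.025], [0, 0, -0.025], [0, 0, -0.02], [0, 0, -0.01], [0, 0, 0]]' --turn '[[0, 0, 0], [0, 0, 0], [0, 0, 0], [0, 0, 0], [0, 0, 0], [0, 0, 0], [0, 0, 0]]' --gripper '[1, 1, 1, 1, 1, 1, 1]'

```text
time: 16.85
tool_pos: [0.6086, -0.078, 0.1304]
tool_rot: [-3.141, -0.001, -0.872]
contact_force: [0.3, 0.4, -1.4]
opening: 0.0562
```

```bash
python3 -c "
from h import *
go(.597,.268,.128,-50)"
```

```text
t 16.85 pos [ 0.6086 -0.078   0.1304] yaw -50.0 open 0.0562 F [ 0.3  0.4 -1.4]
now-frame [-0.2723 -0.2137  0.0023] after-turn frame [-0.2725 -0.2135  0.0024] turn [-0.001 -0.001  0.001]
```

Emit:
carry_out --translation '[[-0.015, -0.012, 0], [-0.028, -0.022, 0], [-0.028, -0.022, 0], [-0.028, -0.022, 0], [-0.028, -0.022, 0], [-0.028, -0.022, 0], [-0.028, -0.022, 0], [-0.028, -0.022, 0], [-0.028, -0.022, 0], [-0.02, -0.015, 0]]' --turn '[[0, 0, 0], [0, 0, 0], [0, 0, 0], [0, 0, 0], [0, 0, 0], [0, 0, 0], [0, 0, 0], [0, 0, 0], [0, 0, 0], [0, 0, 0]]' --gripper '[1, 1, 1, 1, 1, 1, 1, 1, 1, 1]'

```text
time: 17.85
tool_pos: [0.5957, 0.253, 0.1272]
tool_rot: [3.139, 0.002, -0.871]
contact_force: [0.1, 0.0, -1.7]
opening: 0.0563
```

Emit:
carry_out --translation '[[-0.013, -0.01, 0], [0, 0, 0], [0, 0, 0]]' --turn '[[0, 0, 0], [0, 0, 0], [0, 0, 0]]' --gripper '[1, 1, 1]'

```text
time: 18.15
tool_pos: [0.5961, 0.2665, 0.1283]
tool_rot: [3.14, 0.0, -0.872]
contact_force: [0.5, -0.0, -1.6]
opening: 0.0562
```

```bash
cat >> h.py <<'E'
def disc(k,n=None):
    w=read_camera("wrist")
    if n: save(w,n)
    print(k,[(np.round(d["pixel"]).tolist(),round(d["score"],2),at(w,d["pixel"],0).tolist()) for d in nets.tip_of(w,k)][:2])
E
python3 -c "
from h import *
disc('blue_disc','w5')
go(.597,.268,.0202,-50)"
```

```text
blue_disc [([255.0, 180.0], 0.94, [0.6012, 0.2657]), ([248.0, 243.0], 0.72, [0.5368, 0.223])]
t 18.25 pos [0.5966 0.2658 0.1289] yaw -50.0 open 0.0565 F [-0.2 -0.2 -1.3]
now-frame [-0.0015 -0.0019  0.1087] after-turn frame [-0.0014 -0.0018  0.1087] turn [ 0.001 -0.    -0.001]
```

Emit:
carry_out --translation '[[0, -0.002, 0.01], [0, 0, 0.02], [0, 0, 0.02], [0, 0, 0.02], [0, 0, 0.02], [0, 0, 0.01], [0, 0, 0.006], [0, 0, 0.002], [0, 0, 0.001], [0, 0, 0]]' --turn '[[0, 0, 0], [0, 0, 0], [0, 0, 0], [0, 0, 0], [0, 0, 0], [0, 0, 0], [0, 0, 0], [0, 0, 0], [0, 0, 0], [0, 0, 0]]' --gripper '[1, 1, 1, 1, 1, 1, 1, 1, 1, 1]'

```text
time: 19.25
tool_pos: [0.5985, 0.2686, 0.021]
tool_rot: [-3.14, -0.001, -0.872]
contact_force: [0.5, -1.0, -1.5]
opening: 0.0563
```

```bash
python3 -c "
from h import *
go(.598,.267,.0199,-50)"
```

```text
t 19.25 pos [0.5985 0.2686 0.021 ] yaw -50.0 open 0.0563 F [ 0.5 -1.  -1.5]
now-frame [0.001  0.0014 0.0011] after-turn frame [0.001  0.0014 0.0011] turn [-0.001 -0.001  0.001]
```

Emit:
carry_out --translation '[[0, 0, 0.0007], [0, 0, 0.0005], [0, 0, 0], [0, 0, 0], [0, 0, 0], [0, 0, 0], [0, 0, 0], [0, 0, 0], [0, 0, 0], [0, 0, -0.01]]' --turn '[[0, 0, 0], [0, 0, 0], [0, 0, 0], [0, 0, 0], [0, 0, 0], [0, 0, 0], [0, 0, 0], [0, 0, 0], [0, 0, 0], [0, 0, 0]]' --gripper '[1, 1, 1, 0, -0.5, -1, -1, -1, -1, -1]'

```text
time: 20.25
tool_pos: [0.5969, 0.2681, 0.0279]
tool_rot: [3.139, 0.001, -0.872]
contact_force: [-0.6, -0.7, -0.7]
opening: 0.0916
```

Emit:
carry_out --translation '[[0, 0, -0.02], [0, 0, -0.03], [0, 0, -0.04], [0, 0, -0.04], [0, 0, -0.03], [0, 0, -0.01], [0, 0, 0]]' --turn '[[0, 0, 0], [0, 0, 0], [0, 0, 0], [0, 0, 0], [0, 0, 0], [0, 0, 0], [0, 0, 0]]' --gripper '[-1, -1, -1, -1, -1, -1, -1]'

```text
time: 20.95
tool_pos: [0.5986, 0.2687, 0.2011]
tool_rot: [-3.138, -0.001, -0.872]
contact_force: [-0.9, -0.1, -0.6]
opening: 0.0918
```

```bash
python3 -c "
from h import *
look('w6','blue_pitcher_center')
go(.4245,.2625,.2,-82)"
```

```text
[([251.0, 175.0], 0.61, [0.599, 0.2697])]
t 21.05 pos [0.5973 0.2683 0.1976] yaw -50.0 open 0.0916 F [-0.1  0.   0.3]
now-frame [-0.1067  0.136  -0.002 ] after-turn frame [-0.0183  0.1719 -0.0024] turn [0.002 0.    0.559]
```

Emit:
carry_out --translation '[[0, 0, 0], [0, 0, 0], [0, 0, 0], [0, 0, 0], [-0.003, 0.03, 0], [-0.004, 0.04, 0], [-0.004, 0.04, 0], [-0.004, 0.04, 0], [-0.003, 0.022, 0], [0, 0, 0]]' --turn '[[0, 0, 0.14], [0, 0, 0.14], [0, 0, 0.14], [0, 0, 0.14], [0, 0, 0], [0, 0, 0], [0, 0, 0], [0, 0, 0], [0, 0, 0], [0, 0, 0]]' --gripper '[-1, -1, -1, -1, -1, -1, -1, -1, -1, -1]'

```text
time: 22.05
tool_pos: [0.4216, 0.2622, 0.1976]
tool_rot: [3.137, -0.001, -1.43]
contact_force: [0.3, -0.1, 0.1]
opening: 0.0918
```

Emit:
carry_out --translation '[[0, 0, 0], [0, 0, 0]]' --turn '[[0, 0, 0], [0, 0, 0]]' --gripper '[-1, -1]'

```text
time: 22.25
tool_pos: [0.426, 0.2625, 0.1983]
tool_rot: [3.141, -0.0, -1.432]
contact_force: [-0.0, 0.8, 0.3]
opening: 0.0916
```

```bash
python3 -c "
from h import *
look('w7','red_pitcher_center')
go(.4245,.2625,.019,-82)"
```

```text
[([303.0, 250.0], 0.7, [0.3343, 0.1806]), ([251.0, 176.0], 0.63, [0.4251, 0.2636])]
t 22.35 pos [0.426  0.2624 0.1984] yaw -82.1 open 0.0921 F [0.4 0.2 0.6]
now-frame [-0.0004  0.0013  0.1794] after-turn frame [-0.0003  0.0015  0.1794] turn [ 0.001 -0.    -0.002]
```

View pics/w7.png

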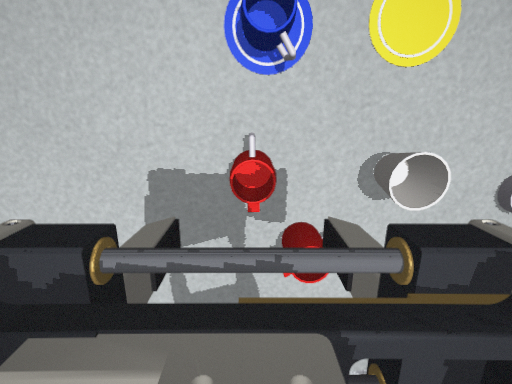

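Wrist view: the leftmost red pitcher is centred at (253,178) with its handle up, square to the jaws. The decoy at (305,252) is clear of the fingers, and blue stands inside its ring at (268,20). Descend and grip.

Emit:
carry_out --translation '[[0, 0.001, 0.02], [0, 0, 0.03], [0, 0, 0.03], [0, 0, 0.03], [0, 0, 0.03], [0, 0, 0.02], [0, 0, 0.014], [0, 0, 0.005], [0, 0, 0], [0, 0, 0]]' --turn '[[0, 0, 0], [0, 0, 0], [0, 0, 0], [0, 0, 0], [0, 0, 0], [0, 0, 0], [0, 0, 0], [0, 0, 0], [0, 0, 0], [0, 0, 0]]' --gripper '[-1, -1, -1, -1, -1, -1, -1, -1, -1, 0.1]'

```text
time: 23.35
tool_pos: [0.4248, 0.2625, 0.0205]
tool_rot: [-3.141, 0.0, -1.432]
contact_force: [0.0, 0.2, -0.3]
opening: 0.0872
```

Emit:
carry_out --translation '[[0, 0, 0], [0, 0, 0], [0, 0, 0], [0, 0, 0], [0, 0, 0], [0, 0, 0], [0, 0, 0], [0, 0, 0]]' --turn '[[0, 0, 0], [0, 0, 0], [0, 0, 0], [0, 0, 0], [0, 0, 0], [0, 0, 0], [0, 0, 0], [0, 0, 0]]' --gripper '[1, 1, 1, 1, 1, 1, 1, 1]'

```text
time: 24.15
tool_pos: [0.4243, 0.2624, 0.0204]
tool_rot: [-3.141, -0.0, -1.432]
contact_force: [-0.8, -0.8, 5.2]
opening: 0.0564
```

Emit:
carry_out --translation '[[0, 0, -0.01], [0, 0, -0.02], [0, 0, -0.025], [0, 0, -0.025], [0, 0, -0.025], [0, 0, -0.02], [0, 0, 0]]' --turn '[[0, 0, 0], [0, 0, 0], [0, 0, 0], [0, 0, 0], [0, 0, 0], [0, 0, 0], [0, 0, 0]]' --gripper '[1, 1, 1, 1, 1, 1, 1]'

```text
time: 24.85
tool_pos: [0.4255, 0.2632, 0.1478]
tool_rot: [-3.136, 0.002, -1.432]
contact_force: [0.7, 1.5, -0.5]
opening: 0.0565
```

```bash
python3 -c "
from h import *
go(.6155,-.078,.14,-82)"
```

```text
t 24.85 pos [0.4255 0.2632 0.1478] yaw -82.0 open 0.0565 F [ 0.7  1.5 -0.5]
now-frame [ 0.3642 -0.1409  0.008 ] after-turn frame [ 0.3643 -0.1406  0.0078] turn [-0.005  0.002 -0.001]
```

Emit:
carry_out --translation '[[0.02, -0.008, 0], [0.036, -0.014, 0], [0.036, -0.014, 0], [0.036, -0.014, 0], [0.036, -0.014, 0], [0.036, -0.014, 0], [0.036, -0.014, 0], [0.036, -0.014, 0], [0.036, -0.014, 0], [0.03, -0.011, 0]]' --turn '[[0, 0, 0], [0, 0, 0], [0, 0, 0], [0, 0, 0], [0, 0, 0], [0, 0, 0], [0, 0, 0], [0, 0, 0], [0, 0, 0], [0, 0, 0]]' --gripper '[1, 1, 1, 1, 1, 1, 1, 1, 1, 1]'

```text
time: 25.85
tool_pos: [0.6008, -0.056, 0.1434]
tool_rot: [3.14, 0.001, -1.433]
contact_force: [0.9, 0.3, -1.2]
opening: 0.0563
```

Emit:
carry_out --translation '[[0.02, -0.008, 0.005], [0.006, -0.002, 0.003], [0, 0, 0], [0, 0, 0]]' --turn '[[0, 0, 0], [0, 0, 0], [0, 0, 0], [0, 0, 0]]' --gripper '[1, 1, 1, 1]'

```text
time: 26.25
tool_pos: [0.6133, -0.0774, 0.1364]
tool_rot: [3.14, 0.001, -1.431]
contact_force: [0.7, -0.3, -0.7]
opening: 0.0563
```

```bash
python3 -c "
from h import *
disc('red_disc','w8')
go(.6155,-.078,.0204,-82)"
```

```text
red_disc [([258.0, 178.0], 0.71, [0.6177, -0.0836])]
t 26.35 pos [ 0.6137 -0.0773  0.1372] yaw -82.0 open 0.0566 F [ 0.4  0.8 -1. ]
now-frame [ 0.001  -0.0017  0.1168] after-turn frame [ 0.001  -0.0017  0.1168] turn [0.    0.    0.001]
```

Emit:
carry_out --translation '[[0.002, -0.002, 0.01], [0, 0, 0.02], [0, 0, 0.02], [0, 0, 0.02], [0, 0, 0.02], [0, 0, 0.015], [0, 0, 0.008], [0, 0, 0.003], [0, 0, 0], [0, 0, 0]]' --turn '[[0, 0, 0], [0, 0, 0], [0, 0, 0], [0, 0, 0], [0, 0, 0], [0, 0, 0], [0, 0, 0], [0, 0, 0], [0, 0, 0], [0, 0, 0]]' --gripper '[1, 1, 1, 1, 1, 1, 1, 1, 1, 1]'

```text
time: 27.35
tool_pos: [0.6171, -0.0804, 0.0219]
tool_rot: [-3.14, -0.001, -1.432]
contact_force: [-1.1, -0.1, -1.4]
opening: 0.0565
```

```bash
python3 -c "
from h import *
go(.616,-.079,.0204,-82)"
```

```text
t 27.35 pos [ 0.6171 -0.0804  0.0219] yaw -82.0 open 0.0565 F [-1.1 -0.1 -1.4]
now-frame [-0.0016  0.0009  0.0015] after-turn frame [-0.0016  0.0009  0.0015] turn [-0.002 -0.001 -0.001]
```

Emit:
carry_out --translation '[[0, 0, 0.001], [0, 0, 0.0006], [0, 0, 0], [0, 0, 0], [0, 0, 0], [0, 0, 0], [0, 0, 0], [0, 0, 0], [0, 0, 0], [0, 0, -0.01]]' --turn '[[0, 0, 0], [0, 0, 0], [0, 0, 0], [0, 0, 0], [0, 0, 0], [0, 0, 0], [0, 0, 0], [0, 0, 0], [0, 0, 0], [0, 0, 0]]' --gripper '[1, 1, 1, 0, -0.5, -1, -1, -1, -1, -1]'

```text
time: 28.35
tool_pos: [0.6154, -0.0801, 0.0284]
tool_rot: [3.139, 0.001, -1.432]
contact_force: [0.1, 0.5, 0.2]
opening: 0.0915
```

Emit:
carry_out --translation '[[0, 0, -0.02], [0, 0, -0.03], [0, 0, -0.04], [0, 0, -0.04], [0, 0, -0.03], [0, 0, -0.01], [0, 0, 0]]' --turn '[[0, 0, 0], [0, 0, 0], [0, 0, 0], [0, 0, 0], [0, 0, 0], [0, 0, 0], [0, 0, 0]]' --gripper '[-1, -1, -1, -1, -1, -1, -1]'

```text
time: 29.05
tool_pos: [0.617, -0.0804, 0.2014]
tool_rot: [-3.138, -0.001, -1.432]
contact_force: [-0.4, 0.5, -1.3]
opening: 0.0919
```

```bash
python3 -c "
from h import *
look('w9','red_pitcher_center')
go(.4335,-.299,.2,-77)"
```

```text
[([248.0, 176.0], 0.61, [0.6165, -0.0767])]
t 29.15 pos [ 0.6157 -0.0801  0.1981] yaw -82.0 open 0.092 F [ 0.5  0.4 -1.1]
now-frame [ 0.1916  0.2107 -0.0016] after-turn frame [ 0.1723  0.2268 -0.0019] turn [ 0.002  0.001 -0.088]
```

Emit:
carry_out --translation '[[0, 0, 0], [0.014, 0.019, 0], [0.024, 0.032, 0], [0.024, 0.032, 0], [0.024, 0.032, 0], [0.024, 0.032, 0], [0.024, 0.032, 0], [0.024, 0.03, 0], [0.014, 0.018, 0], [0, 0, 0]]' --turn '[[0, 0, -0.088], [0, 0, 0], [0, 0, 0], [0, 0, 0], [0, 0, 0], [0, 0, 0], [0, 0, 0], [0, 0, 0], [0, 0, 0], [0, 0, 0]]' --gripper '[-1, -1, -1, -1, -1, -1, -1, -1, -1, -1]'

```text
time: 30.15
tool_pos: [0.4315, -0.3004, 0.1976]
tool_rot: [3.139, 0.003, -1.348]
contact_force: [-0.5, 0.1, -0.8]
opening: 0.092
```

Emit:
carry_out --translation '[[0, 0, 0], [0, 0, 0]]' --turn '[[0, 0, 0], [0, 0, 0]]' --gripper '[-1, -1]'

```text
time: 30.35
tool_pos: [0.4342, -0.2979, 0.1986]
tool_rot: [3.141, 0.002, -1.343]
contact_force: [0.0, -0.8, 0.7]
opening: 0.0916
```

```bash
python3 -c "
from h import *
look('w10','yellow_pitcher_center')
go(.4335,-.299,.02,-77)"
```

```text
[([253.0, 178.0], 0.9, [0.431, -0.3003])]
t 30.45 pos [ 0.4345 -0.2979  0.1991] yaw -76.9 open 0.0919 F [0.  0.1 0.1]
now-frame [0.001  0.0011 0.1791] after-turn frame [0.0009 0.0012 0.1791] turn [0.    0.001 0.001]
```

View pics/w10.png

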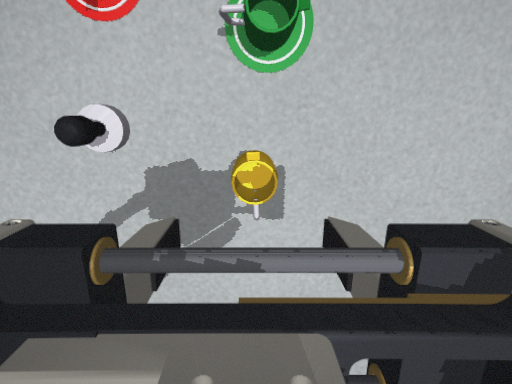

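Wrist view: yellow is centred at (254,177) with its handle straight down at (256,210), square to the jaws. Green stands inside its ring at (270,15).

Emit:
carry_out --translation '[[0.001, 0.002, 0.02], [0, 0, 0.03], [0, 0, 0.03], [0, 0, 0.03], [0, 0, 0.03], [0, 0, 0.02], [0, 0, 0.014], [0, 0, 0.005], [0, 0, 0], [0, 0, 0]]' --turn '[[0, 0, 0], [0, 0, 0], [0, 0, 0], [0, 0, 0], [0, 0, 0], [0, 0, 0], [0, 0, 0], [0, 0, 0], [0, 0, 0], [0, 0, 0]]' --gripper '[-1, -1, -1, -1, -1, -1, -1, -1, -1, 0.1]'

```text
time: 31.45
tool_pos: [0.4328, -0.3004, 0.0212]
tool_rot: [-3.141, -0.001, -1.343]
contact_force: [-0.9, -0.3, 0.2]
opening: 0.0875
```

Emit:
carry_out --translation '[[0, 0, 0], [0, 0, 0], [0, 0, 0], [0, 0, 0], [0, 0, 0], [0, 0, 0], [0, 0, 0], [0, 0, 0]]' --turn '[[0, 0, 0], [0, 0, 0], [0, 0, 0], [0, 0, 0], [0, 0, 0], [0, 0, 0], [0, 0, 0], [0, 0, 0]]' --gripper '[1, 1, 1, 1, 1, 1, 1, 1]'

```text
time: 32.25
tool_pos: [0.4324, -0.3006, 0.0208]
tool_rot: [-3.141, -0.001, -1.344]
contact_force: [-0.9, 0.6, 4.8]
opening: 0.0564
```

Emit:
carry_out --translation '[[0, 0, -0.01], [0, 0, -0.02], [0, 0, -0.03], [0, 0, -0.03], [0, 0, -0.03], [0, 0, -0.03], [0, 0, -0.02], [0, 0, 0], [0, 0, 0]]' --turn '[[0, 0, 0], [0, 0, 0], [0, 0, 0], [0, 0, 0], [0, 0, 0], [0, 0, 0], [0, 0, 0], [0, 0, 0], [0, 0, 0]]' --gripper '[1, 1, 1, 1, 1, 1, 1, 1, 1]'

```text
time: 33.15
tool_pos: [0.4318, -0.2999, 0.19]
tool_rot: [3.141, 0.001, -1.344]
contact_force: [0.1, 1.6, -1.9]
opening: 0.0563
```

```bash
python3 -c "
from h import *
go(.6285,.1012,.19,-77)"
```

```text
t 33.15 pos [ 0.4318 -0.2999  0.19  ] yaw -77.0 open 0.0563 F [ 0.1  1.6 -1.9]
now-frame [-3.466e-01 -2.819e-01  1.000e-04] after-turn frame [-0.3466 -0.2819 -0.    ] turn [ 0.     0.001 -0.   ]
```

Emit:
carry_out --translation '[[-0.015, -0.012, 0], [-0.03, -0.024, 0], [-0.03, -0.025, 0], [-0.03, -0.025, 0], [-0.03, -0.025, 0], [-0.03, -0.024, 0], [-0.03, -0.024, 0], [-0.03, -0.024, 0], [-0.03, -0.025, 0], [-0.03, -0.024, 0]]' --turn '[[0, 0, 0], [0, 0, 0], [0, 0, 0], [0, 0, 0], [0, 0, 0], [0, 0, 0], [0, 0, 0], [0, 0, 0], [0, 0, 0], [0, 0, 0]]' --gripper '[1, 1, 1, 1, 1, 1, 1, 1, 1, 1]'

```text
time: 34.15
tool_pos: [0.5936, 0.0312, 0.1881]
tool_rot: [3.138, 0.001, -1.344]
contact_force: [-0.2, -1.3, -1.0]
opening: 0.0563
```

Emit:
carry_out --translation '[[-0.03, -0.024, 0], [-0.02, -0.016, 0], [-0.012, -0.009, 0.02], [0, 0, 0.02], [0, 0, 0.02], [0, 0, 0], [0, 0, 0]]' --turn '[[0, 0, 0], [0, 0, 0], [0, 0, 0], [0, 0, 0], [0, 0, 0], [0, 0, 0], [0, 0, 0]]' --gripper '[1, 1, 1, 1, 1, 1, 1]'

```text
time: 34.85
tool_pos: [0.6272, 0.1009, 0.1292]
tool_rot: [3.139, 0.001, -1.344]
contact_force: [0.8, 0.4, -1.4]
opening: 0.0566
```

```bash
python3 -c "
from h import *
disc('yellow_disc','w11')
go(.6285,.1012,.0208,-77)"
```

```text
yellow_disc [([254.0, 179.0], 0.58, [0.6315, 0.0995])]
t 34.95 pos [0.6283 0.1008 0.131 ] yaw -77.0 open 0.0565 F [-0.2 -0.  -1.8]
now-frame [-0.0003 -0.0002  0.1103] after-turn frame [-0.0003 -0.0002  0.1102] turn [-0.001 -0.    -0.   ]
```

View pics/w11.png

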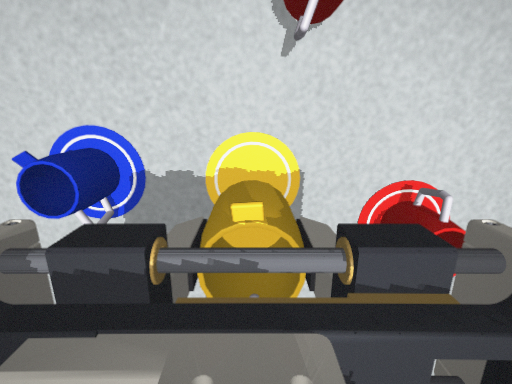

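Yellow is held upright above its disc at (253,178), with blue and red well clear to the sides. Set down.

Emit:
carry_out --translation '[[0, 0, 0.01], [0, 0, 0.02], [0, 0, 0.02], [0, 0, 0.02], [0, 0, 0.02], [0, 0, 0.01], [0, 0, 0.006], [0, 0, 0.003], [0, 0, 0], [0, 0, 0]]' --turn '[[0, 0, 0], [0, 0, 0], [0, 0, 0], [0, 0, 0], [0, 0, 0], [0, 0, 0], [0, 0, 0], [0, 0, 0], [0, 0, 0], [0, 0, 0]]' --gripper '[1, 1, 1, 1, 1, 1, 1, 1, 1, 1]'

```text
time: 35.95
tool_pos: [0.6286, 0.101, 0.0224]
tool_rot: [-3.14, -0.0, -1.344]
contact_force: [-0.4, 0.0, -1.8]
opening: 0.0563
```

```bash
python3 -c "
from h import *
go(.6285,.1012,.0208,-77)"
```

```text
t 35.95 pos [0.6286 0.101  0.0224] yaw -77.0 open 0.0563 F [-0.4  0.  -1.8]
now-frame [-0.0002 -0.      0.0016] after-turn frame [-0.0002 -0.      0.0016] turn [-0.002 -0.    -0.   ]
```

Emit:
carry_out --translation '[[0, 0, 0.001], [0, 0, 0.0006], [0, 0, 0], [0, 0, 0], [0, 0, 0], [0, 0, 0], [0, 0, 0], [0, 0, 0], [0, 0, 0], [0, 0, -0.01]]' --turn '[[0, 0, 0], [0, 0, 0], [0, 0, 0], [0, 0, 0], [0, 0, 0], [0, 0, 0], [0, 0, 0], [0, 0, 0], [0, 0, 0], [0, 0, 0]]' --gripper '[1, 1, 1, 0, -0.5, -1, -1, -1, -1, -1]'

```text
time: 36.95
tool_pos: [0.6269, 0.1009, 0.0287]
tool_rot: [3.138, 0.001, -1.344]
contact_force: [-0.4, 0.2, 0.9]
opening: 0.0914
```

Emit:
carry_out --translation '[[0, 0, -0.02], [0, 0, -0.03], [0, 0, -0.04], [0, 0, -0.04], [0, 0, -0.03], [0, 0, -0.03], [0, 0, -0.02], [0.01, 0.01, 0], [0.03, 0.025, 0], [0.03, 0.025, 0]]' --turn '[[0, 0, 0], [0, 0, 0], [0, 0, 0], [0, 0, 0], [0, 0, 0], [0, 0, 0], [0, 0, 0], [0, 0, 0], [0, 0, 0], [0, 0, 0]]' --gripper '[-1, -1, -1, -1, -1, -1, -1, -1, -1, -1]'

```text
time: 37.95
tool_pos: [0.5846, 0.0189, 0.2407]
tool_rot: [-3.141, -0.001, -1.342]
contact_force: [0.1, -1.6, -0.2]
opening: 0.0918
```

Emit:
carry_out --translation '[[0.03, 0.025, 0], [0.03, 0.025, 0], [0.03, 0.025, 0], [0.03, 0.025, 0], [0.03, 0.025, 0], [0.03, 0.025, 0], [0.03, 0.025, 0], [0.02, 0.015, 0], [0, 0, 0], [0, 0, 0]]' --turn '[[0, 0, 0], [0, 0, 0], [0, 0, 0], [0, 0, 0], [0, 0, 0], [0, 0, 0], [0, 0, 0], [0, 0, 0], [0, 0, 0], [0, 0, 0]]' --gripper '[-1, -1, -1, -1, -1, -1, -1, -1, -1, -1]'

```text
time: 38.95
tool_pos: [0.4517, -0.2477, 0.2405]
tool_rot: [-3.141, -0.0, -1.345]
contact_force: [0.4, 0.5, -0.2]
opening: 0.092
```

Run:
```python
from h import *
t=read_camera("top");s=read_camera("side")
k=lambda p,a,b,c,d:cv2.resize(p["img"][a:b,c:d,::-1],(780,290),interpolation=cv2.INTER_CUBIC)
cv2.imwrite("pics/fin.png",np.vstack([k(t,145,270,105,410),k(s,90,330,130,410)]))
for n in N[:4]+N[8:]:
  print(n,[(at(p,d["pixel"],Z.get(n,.035)).tolist(),round(d["score"],2)) for p in(t,s) for d in nets.tip_of(p,n)])
go(0.6,0,.2,0)
```

```text
red_pitcher_center [([0.3359, 0.1765], 0.95), ([0.8149, 0.0896], 0.93), ([0.619, -0.0873], 0.86), ([0.6024, -0.2578], 0.71), ([0.6191, -0.0703], 0.9), ([0.3381, 0.1748], 0.79)]
yellow_pitcher_center [([0.626, 0.1107], 0.84), ([0.5968, -0.268], 0.49), ([0.625, 0.1041], 0.74)]
blue_pitcher_center [([0.5998, 0.2764], 0.97), ([0.597, 0.272], 0.86)]
green_pitcher_center [([0.6013, -0.2746], 0.62), ([0.6084, -0.2806], 0.57)]
cup_center [([0.4525, 0.0719], 0.59), ([0.4523, 0.0807], 0.72), ([0.6086, -0.0408], 0.51)]
tamper_center [([0.4395, -0.0979], 0.58), ([0.441, -0.0988], 0.63), ([0.601, -0.2717], 0.19)]
t 39.65 pos [ 0.4518 -0.2475  0.2399] yaw -77.0 open 0.092 F [ 0.7 -0.2 -0.6]
now-frame [-0.2079 -0.2001  0.0399] after-turn frame [ 0.1482 -0.2475  0.0399] turn [ 0.     0.    -1.344]
```

View pics/fin.png

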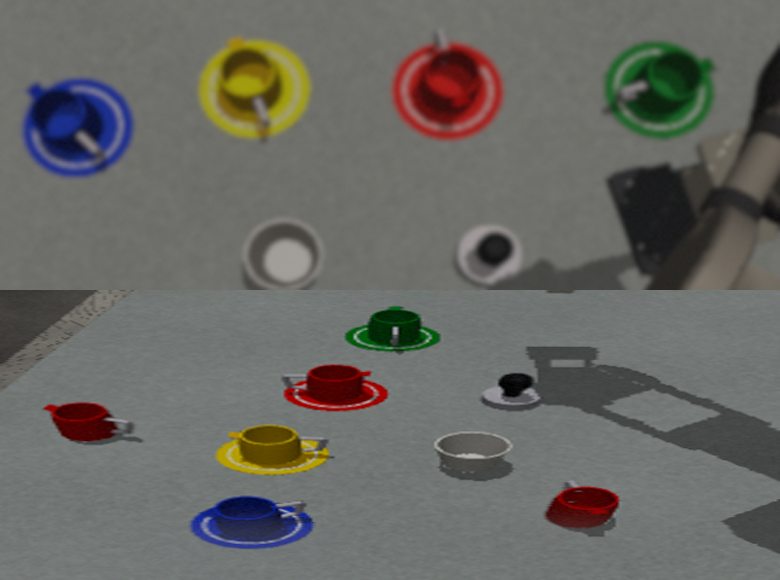

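All four pitchers stand upright on their own discs, inside the rings; the lean in the top view is only perspective. The cup, the tamper and the spare red pitchers haven't moved, and the arm is clear, so I'm handing in.

```bash
python3 -c "
from h import *
print(robot.hand_in())"
```

```text
the job is handed in; nothing more can be done
None
```

I moved green, blue, red (the one farthest left) and yellow in that order, so each disc was clear before I filled it. The job took about 40 s of the 115 s allowed and is handed in.

**Last checks:** The final top and side views show all four pitchers upright, inside the white rings of their own discs. The gripper is open and away from everything. The final position estimates for the cup and tamper match the starting ones to within a few millimetres, and the two other red pitchers were left alone.

**Disagreements:** The networks' position estimates differed by up to about 17 mm between cameras (red's y was -0.087 from the top, -0.070 from the side). They also gave a few false reports near the green disc. I relied on the arm's measured release positions, which are within about 2 mm of the disc centres I aimed for, and on the pictures themselves.

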